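# Stack two flanged hubs on the centring stand

## Task

Load the centring stand for the run-out check: seat the bored hub with the wide flange on the spigot first, flange down and fully home on the seat, then seat the bored hub with the narrow flange over the spigot, flange down, resting squarely on the first. Lower each one down the spigot rather than letting it drop, and let go of both.

Things in the scene. Friction and masses are not known exactly. Their poses are not given: they have to be found in the camera images.
- spigot_seat (a point): Centre of the seat of the centring stand: a round steel stand fixed to the bench, base 110 mm across and 19 mm high, on it a bright seat 88 mm across whose top (this point) is 24 mm above the bench. From this point a spigot 22 mm in diameter rises 70 mm along z (up); its uppermost 18 mm taper to a 6 mm tip. Round, yaw does not matter.
- wide_hub: Aluminium flanged hub, 40 mm high in all: flange 90 mm across, boss 46 mm across. Flange 8 mm thick, face down, six small dark holes; boss 32 mm tall on it, by which to grip it; 30 mm bore right through. Origin: centre of the underside; z: bore axis, up. Yaw is free. A like part with a 78 mm flange, four holes and a closed top stands by and is not used; they stand in any order.
- narrow_hub: Aluminium flanged hub, 40 mm high in all: flange 66 mm across, boss 42 mm across. Flange 8 mm thick, face down, six small dark holes; boss 32 mm tall on it, by which to grip it; 30 mm bore right through. Origin: centre of the underside; z: bore axis, up. Yaw is free. When stacked, its underside is 40 mm above the seat, so the spigot reaches 30 mm into it.
There are look-alikes about, which are no part of the job. Leave any yellow look-alike of the narrow_hub alone.

How it is judged:
By the outcome, as a careful person would: the job done as asked, in the order asked, and still so for the second after the job is handed in, with the robot touching nothing.
It also fails if it takes over 64 s, if anything falls off the work surface, if the arm or the gripper's body presses on something with over 40 N, if the wrist force passes 120 N, or if a joint passes its speed limit or range.

## Robot

A 6-joint arm with a two-finger parallel gripper is mounted at the origin on a cart in front of the work surface, level with it; the furniture and walls round the work are solid. World frame = base frame: x ahead of the robot, y to its left, z up, the work surface at z = 0. Lengths are in m, angles in rad, forces in N, time in s.
With the tool pointing down it reaches from about 0.325 to 0.9 m from the base axis. Payload 6.1 kg.
Tool frame: the origin (TCP) lies midway between the tips of the shut fingers; the grasp point (between the pads) lies 19 mm behind it; z points along the fingers, y is the line along which they close (so a half turn about z gives the same grasp; the last joint's range is limited). The gripper opens to 85 mm and grips with 20 to 120 N. Pads are 22 mm wide; open, the fingers measure 114 mm over their backs; the gripper's body (76 mm by 85 mm) begins 54 mm behind the grasp point. The pads swing forward as they close: fully open they stand 13 mm farther back than shut.
Start: joints at [1.001, 0.22, 1.526, -0, 1.395, -0.126], TCP at [0.268, 0.564, 0.231] pointing down, gripper open.
Joint ranges: [-2.98, 2.98], [-0.91, 2.08], [0.09, 2.57], [-1.24, 4.39], [0.2, 2.65], [-2.68, 2.68]. Speed limits (rad/s): [2.57, 2.57, 3.01, 3.14, 3.14, 3.14].

## Interface

Orientations are given as [roll, pitch, yaw] about the fixed x, y, z axes, in that order (R = Rz(yaw) Ry(pitch) Rx(roll)).
In Python, from plant import movep, move_l, set_joints, gripper_to, hold, inverse_kinematics, observe, get_image, get_calibration, Unreachable, job_done gives the robot as it stands. Calls block until the motion is done:
- movep(position, orientation): joint-space move of the TCP to a pose.
- move_l(position, feed=0.15, rotation=None, max_force=None): straight line of the TCP; rotation=None keeps the orientation; feed is the mean speed in m/s. With max_force (N) it stops when the force on the tool has changed by that much, and returns True; else False.
- set_joints(angles): joint-space move.
- gripper_to(opening, f_grip=None): finger opening in m; f_grip is the grip in N (None keeps the last); returns when the fingers have stopped.
- hold(seconds).
- inverse_kinematics(position, orientation): joint angles nearest the present ones, or None.
- observe(): the state.
- get_image(name): name is "side" or "top" or "wrist"; returns (picture, depth): 480x640x3 uint8, red, green, blue; 480x640 float32, m along the optical axis (not along the pixel's ray), 0 where there is no reading.
- get_calibration(name): a dict with "intrinsics" (3x3 intrinsics, pixels), "dist_coeffs" ([k1, k2, p1, p2, k3] as OpenCV has them; the pictures are not rectified), "world_from_camera" (4x4, takes a point from camera to world coordinates). Camera axes: x right, y down, z forward; pixel columns grow to the right and rows downward; lengths in m; the calibration is good to about 2 mm. A picture is of the moment at which its call begins: read the wrist's pose just before it. get_calibration takes no time and is no camera call; for the wrist camera it gives the pose at the moment of the call.
A pose or a line that the arm cannot do raises Unreachable and nothing moves.
- job_done(): hands the job in; it is judged then, once.
The state is a dict: "time_s": time; "q": joint angles; "joint_velocities": joint speeds; "joint_torque": joint torques, N m; "eef_pos": TCP position; "tcp_rot": TCP orientation; "ft_force": force on the tool from outside, world axes, zero at the start; "torque": the same for the moment, N m; "opening": finger opening in m; "grasp_force": force on a finger pad.
Only numpy, scipy, OpenCV 4.12 (cv2) and the standard library are available. Lean on these libraries where they do the work, as an engineer would, in place of code of your own. Each camera call takes 0.05 s, during which the arm holds its last target. There are 200 camera calls.

## Working session

There is one attempt and no reset: what is moved stays moved. The work goes in short steps, each a Python script; the robot and the scene stay as the last script left them, time stands still between calls to the robot, and variables do not carry over. Pictures are saved under pics/ and viewed, at most 10 in all, crops included, and the job is handed in when it is done.

```bash
mkdir -p pics; ls; cat > h.py <<'E'
import numpy as np, cv2
from plant import *
def save(n,fn):
    im,d=get_image(n); c=get_calibration(n); cv2.imwrite(f'pics/{fn}.png',im[:,:,::-1]); np.savez(f'pics/{fn}.npz',im=im,d=d,K=c['intrinsics'],D=c['dist_coeffs'],T=c['world_from_camera']); return load(fn)
def load(fn): return dict(np.load(f'pics/{fn}.npz'))
def rays(v,px):
    p=cv2.undistortPoints(np.array(px,float).reshape(-1,1,2),v['K'],v['D']).reshape(-1,2)
    return np.c_[p,np.ones(len(p))]@v['T'][:3,:3].T, v['T'][:3,3]
def onplane(v,px,z):
    r,o=rays(v,px); return o+r*((z-o[2])/r[:,2])[:,None]
def cloud(v):
    h,w=v['d'].shape; u,vv=np.meshgrid(np.arange(w),np.arange(h))
    r,o=rays(v,np.c_[u.ravel(),vv.ravel()]); P=(o+r*v['d'].reshape(-1,1)); P[v['d'].ravel()<=0]=np.nan
    return P.reshape(h,w,3)
E
python3 - <<'E'
from h import *
a=save('top','top0');b=save('side','side0')
for v in(a,b): print(v['T'].round(3),(v['d']>0).mean())
cv2.imwrite('pics/both.png',cv2.resize(np.hstack([a['im'],b['im']]),(1280,480))[:,:,::-1])
E
```

```text
pics
[[ 0.026 -0.991  0.134  0.311]
 [-1.    -0.028 -0.008  0.261]
 [ 0.012 -0.134 -0.991  1.496]
 [ 0.     0.     0.     1.   ]] 0.996005859375
[[ 0.998  0.027 -0.064  0.587]
 [ 0.068 -0.569  0.82  -0.951]
 [-0.014 -0.822 -0.569  0.879]
 [ 0.     0.     0.     1.   ]] 0.9847819010416666
```

View pics/top0.png

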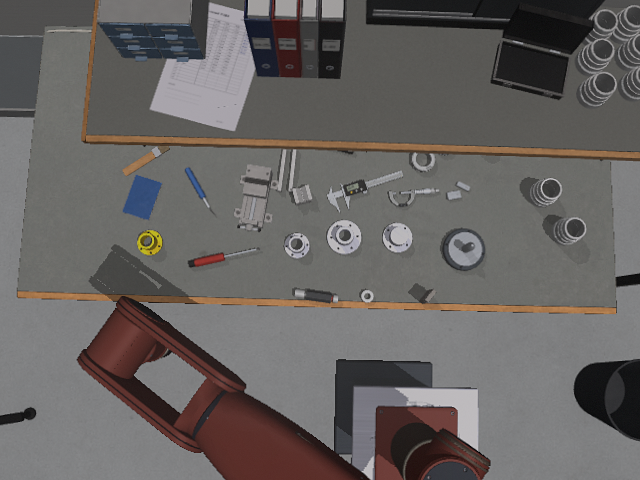

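View pics/side0.png

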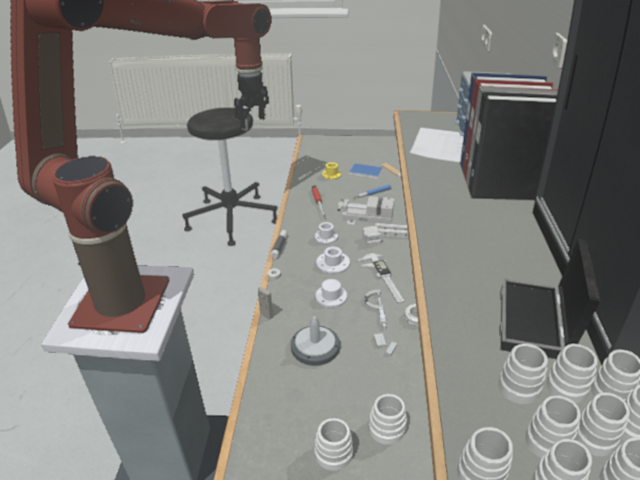

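The top view shows the stand at (463,249), the closed-top part at (397,236), the bored wide hub at (344,237), a silver narrow hub at (297,245) and a yellow look-alike at (149,242). In the side view they are at (316,342), (331,291), (333,258), (326,231) and (331,170).

```bash
python3 - <<'E'
from h import *
a=load('top0');b=load('side0');A=cloud(a);B=cloud(b)
for n,px,q in[('stand',(463,249),(316,342)),('closed',(397,236),(331,291)),('wide',(344,237),(333,258)),('narrow',(297,245),(326,231))]:
    c=A[px[1]-25:px[1]+26,px[0]-25:px[0]+26].reshape(-1,3)
    zb=np.nanmedian(c[:,2]); 
    s=c[(c[:,2]>0.005)&(c[:,2]<.12)]
    print(n,'lo/hi',s.min(0).round(3),s.max(0).round(3), 'mid',((s.min(0)+s.max(0))/2).round(3))
    for V,nm in((A,'top'),(B,'side')):
        P=V.reshape(-1,3); m0=(s.min(0)+s.max(0))/2
        m=(np.hypot(*(P[:,:2]-m0[:2]).T)<.07)&(P[:,2]>.003)&(P[:,2]<.15)
        Q=P[m]; h,e=np.histogram(Q[:,2],np.arange(0,.12,.004)); print(nm,h)
        for lo,hi in((.003,.014),(.015,.027),(.034,.048)):
            k=Q[(Q[:,2]>lo)&(Q[:,2]<hi)]
            if len(k)>15:
                (x,y),r=cv2.minEnclosingCircle(k[:,:2].astype(np.float32)); print('  ',lo,len(k),round(x,4),round(y,4),'r',round(r,4),'z',np.median(k[:,2]).round(4))
# shelf
for px in[(300,60),(300,120),(300,145),(240,160),(424,160),(255,200)]: print(px,A[px[1],px[0]].round(3))
big=np.hstack([cv2.resize(a['im'][205:285,265:425],(800,400),interpolation=3)]); big2=cv2.resize(b['im'][215:310,255:445],(800,400)); cv2.imwrite('pics/crop.png',cv2.resize(np.vstack([big,big2]),(600,600))[:,:,::-1])
E
```

```text
stand lo/hi [ 0.436 -0.185  0.005] [ 0.571 -0.052  0.099] mid [ 0.504 -0.119  0.052]
top [ 74 104  33 100 287 457 324  88  10   4   6   3   2   4   4   6   3   4
   8   7  16  10   6   4   1   0   0   0   0]
   0.003 241 0.5036 -0.1185 r 0.0699 z 0.0052
   0.015 1055 0.5035 -0.117 r 0.0548 z 0.0219
   0.034 16 0.5081 -0.1022 r 0.0261 z 0.0406
side [ 27  62  63 122 326 595 184  13  14  14  16   9  13  13  11  15  13  14
  13  23  17  16   7  10   0   0   0   0   0]
   0.003 193 0.5016 -0.1297 r 0.0647 z 0.0084
   0.015 1142 0.5069 -0.1212 r 0.0549 z 0.0217
   0.034 44 0.5074 -0.1208 r 0.0116 z 0.0411
closed lo/hi [ 0.467 -0.011  0.005] [0.601 0.121 0.049] mid [0.534 0.055 0.027]
top [132 347 172  47  14   2   5   4  28  98  97  32   2   0   0   0   0   0
   0   0   0   0   0   0   0   0   0   0   0]
   0.003 684 0.5338 0.0548 r 0.0698 z 0.0061
   0.015 24 0.5246 0.0602 r 0.037 z 0.0177
   0.034 242 0.5304 0.0542 r 0.0236 z 0.0402
side [ 53 153 141  29  18  22  21  17  24  84  99   3   0   0   0   0   0   0
   0   0   0   0   0   0   0   0   0   0   0]
   0.003 363 0.5338 0.0549 r 0.06
[... 749 characters left out ...]
 0.027]
top [154 337 121  35   6   6   7   3  16  43  41  13   1   0   0   0   0   0
   0   0   0   0   0   0   0   0   0   0   0]
   0.003 637 0.5025 0.3147 r 0.0699 z 0.0055
   0.015 24 0.4917 0.3108 r 0.0283 z 0.0202
   0.034 108 0.502 0.3151 r 0.0209 z 0.04
side [ 45 100  70  15  19  24  24  30  28  44  25   3   0   0   0   0   0   0
   0   0   0   0   0   0   0   0   0   0   0]
   0.003 222 0.5034 0.3153 r 0.0691 z 0.0069
   0.015 65 0.5087 0.3116 r 0.0227 z 0.0216
   0.034 88 0.5077 0.3138 r 0.0243 z 0.0383
(300, 60) [0.879 0.311 0.286]
(300, 120) [0.772 0.31  0.196]
(300, 145) [nan nan nan]
(240, 160) [0.726 0.473 0.002]
(424, 160) [ 0.741 -0.017  0.001]
(255, 200) [0.61  0.424 0.045]
```

View pics/crop.png

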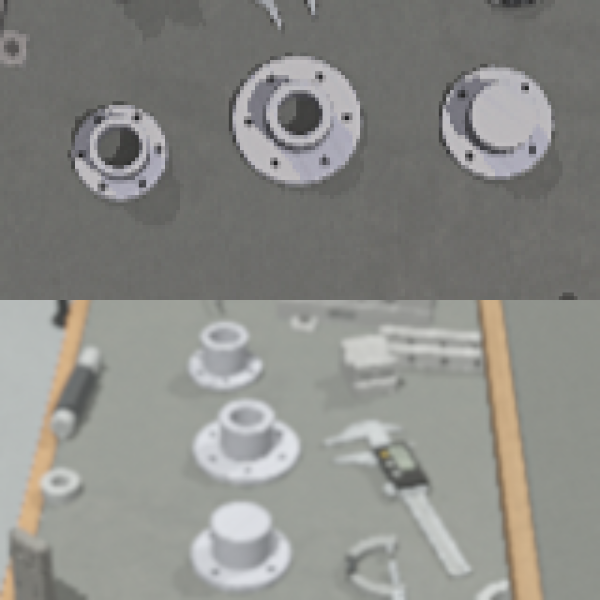

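Heights and sizes match the text: both hub tops are at 40 mm, flange radii are about 45 and 33 mm, and the seat is at about 24 mm. Next I look closer with the wrist camera over each one on the way.

```bash
python3 - <<'E'
from h import *
o=observe();print(o['time_s'],o['tcp_rot'],o['opening'])
R=[np.pi,0,0]
T=get_calibration('wrist')['world_from_camera'];print(T.round(3))
import itertools
for yaw in(0,np.pi/2,-np.pi/2,np.pi):
    print(yaw,[None if (q:=inverse_kinematics(p,[np.pi,0,yaw])) is None else np.round(q,2).tolist() for p in([.503,.315,.22],[.506,-.119,.1])])
v=[]
for n,p in(('narrow',(.503,.315)),('wide',(.528,.192)),('stand',(.506,-.119))):
    yaw=o['tcp_rot'][2]
    movep([p[0]-.02,p[1],.23],[np.pi,0,np.pi/2 if inverse_kinematics([*p,.23],[np.pi,0,np.pi/2]) is not None else 0])
    hold(.3); x=save('wrist','w_'+n); v.append(x['im']); print(n,observe()['time_s'],observe()['eef_pos'],x['T'].round(3).tolist())
cv2.imwrite('pics/w3.png',np.vstack([cv2.resize(np.hstack(v),(800,200))])[:,:,::-1])
E
```

```text
0.1 [-3.13986023e+00 -2.64319779e-04  2.69780604e+00] 0.08512162930589633
[[ 0.43   0.865  0.257  0.203]
 [ 0.903 -0.412 -0.124  0.596]
 [-0.002  0.286 -0.958  0.374]
 [ 0.     0.     0.     1.   ]]
0 [[0.43, 0.15, 1.62, -0.0, 1.36, 2.0], [-0.38, 0.11, 1.92, -0.0, 1.12, 1.19]]
1.5707963267948966 [[0.43, 0.15, 1.62, -0.0, 1.36, 0.43], [-0.38, 0.11, 1.92, 0.0, 1.12, -0.38]]
-1.5707963267948966 [None, None]
3.141592653589793 [[0.43, 0.15, 1.62, 0.0, 1.36, -1.14], [-0.38, 0.11, 1.92, 0.0, 1.12, -1.95]]
narrow 1.7 [0.48262104 0.31561161 0.22995638] [[1.0, 0.0, 0.0, 0.483], [0.0, -0.958, -0.286, 0.389], [0.0, 0.286, -0.958, 0.373], [0.0, 0.0, 0.0, 1.0]]
wide 2.6167 [0.50776934 0.19285    0.22991666] [[1.0, 0.0, 0.0, 0.508], [0.001, -0.958, -0.286, 0.266], [0.0, 0.286, -0.958, 0.373], [0.0, 0.0, 0.0, 1.0]]
stand 4.1583 [ 0.48619292 -0.11834855  0.22998604] [[1.0, 0.0, 0.0, 0.486], [0.0, -0.958, -0.286, -0.045], [0.0, 0.286, -0.958, 0.373], [0.0, 0.0, 0.0, 1.0]]
```

View pics/w3.png

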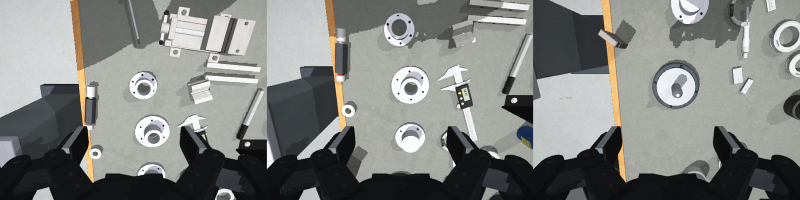

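The wrist pictures show each target whole. At full scale (×2.4), the narrow hub is near (343,204), the wide hub near (338,200) and the stand near (343,203). The fingers close along world x. I'll fit the centres now.

```bash
cat > fit.py <<'E'
from h import *
from scipy.optimize import least_squares
def edgefit(v,c0,z,r,it=4):
    """project circle radius r at height z, find strongest radial gradient near, refit centre"""
    g=cv2.GaussianBlur(cv2.cvtColor(v['im'],cv2.COLOR_RGB2GRAY).astype(np.float32),(0,0),1)
    Ti=np.linalg.inv(v['T']); c=np.array(c0,float); th=np.linspace(0,2*np.pi,180,endpoint=False)
    for w in(.010,.006,.004,.003)[:it]:
        rr=np.arange(r-w,r+w,.0003)
        P=np.stack([c[0]+rr[None]*np.cos(th)[:,None],c[1]+rr[None]*np.sin(th)[:,None],np.full((180,len(rr)),z)],-1).reshape(-1,3)
        uv=cv2.projectPoints(P,cv2.Rodrigues(Ti[:3,:3])[0],Ti[:3,3],v['K'],v['D'])[0].reshape(180,-1,2).astype(np.float32)
        I=cv2.remap(g,uv[...,0],uv[...,1],1); G=np.abs(np.gradient(I,axis=1)); k=G.argmax(1); ok=G.max(1)>np.median(G.max(1))*.5
        X=np.c_[c[0]+rr[k]*np.cos(th),c[1]+rr[k]*np.sin(th)][ok]
        s=least_squares(lambda p:np.hypot(*(X-p[:2]).T)-p[2],[*c,r],loss='soft_l1',f_scale=.0007); c=s.x[:2]
    return s.x.round(4),round(float(np.median(abs(s.fun)))*1e3,2)
E
python3 - <<'E'
from fit import *
for n,c,fs in(('narrow',(.504,.315),((.008,.033),(.04,.021),(.04,.015))),('wide',(.528,.192),((.008,.045),(.04,.023),(.04,.015))),('stand',(.506,-.119),((.019,.055),(.024,.044)))):
    v=load('w_'+n)
    for z,r in fs: print(n,z,r,*edgefit(v,c,z,r))
    A=cloud(v).reshape(-1,3); d=np.hypot(*(A[:,:2]-c).T)
    for lo,hi in((.004,.013),(.016,.0215),(.0215,.028),(.035,.045),(.05,.074),(.074,.1)):
        k=A[(d<.058)&(A[:,2]>lo)&(A[:,2]<hi)]
        if len(k)>30: (x,y),r=cv2.minEnclosingCircle(k[:,:2].astype(np.float32));print('   cloud',lo,len(k),np.round([x,y,r],4),'zmed',np.median(k[:,2]).round(4),'max',k[:,2].max().round(4))
E
```

```text
narrow 0.008 0.033 [0.5042 0.3142 0.0327] 0.28
narrow 0.04 0.021 [0.5027 0.3189 0.0192] 0.76
narrow 0.04 0.015 [0.5043 0.3143 0.0146] 0.21
   cloud 0.004 1620 [0.504  0.3145 0.033 ] zmed 0.0089 max 0.013
   cloud 0.016 85 [0.5034 0.3184 0.0195] zmed 0.0183 max 0.0215
   cloud 0.0215 99 [0.503  0.3179 0.0192] zmed 0.0248 max 0.0279
   cloud 0.035 843 [0.504  0.3143 0.0211] zmed 0.0406 max 0.0429
wide 0.008 0.045 [0.5302 0.1923 0.0448] 0.19
wide 0.04 0.023 [0.5297 0.1963 0.0205] 0.5
wide 0.04 0.015 [0.5301 0.1924 0.0148] 0.17
   cloud 0.004 4183 [0.53   0.1925 0.045 ] zmed 0.0089 max 0.0129
   cloud 0.016 78 [0.5273 0.1974 0.0207] zmed 0.0183 max 0.0215
   cloud 0.0215 108 [0.5282 0.1988 0.0218] zmed 0.0245 max 0.028
   cloud 0.035 1171 [0.5299 0.1925 0.023 ] zmed 0.0407 max 0.0433
stand 0.019 0.055 [ 0.5077 -0.1119  0.0534] 0.8
stand 0.024 0.044 [ 0.5056 -0.1198  0.044 ] 0.22
   cloud 0.004 38 [ 0.495  -0.0742  0.0293] zmed 0.0102 max 0.0125
   cloud 0.016 3156 [ 0.5055 -0.1195  0.0549] zmed 0.0195 max 0.0215
   cloud 0.0215 5753 [ 0.5056 -0.1189  0.05  ] zmed 0.0248 max 0.028
   cloud 0.035 45 [ 0.5047 -0.1163  0.0104] zmed 0.04 max 0.0448
   cloud 0.05 138 [ 0.5046 -0.1167  0.0107] zmed 0.063 max 0.074
   cloud 0.074 539 [ 0.5054 -0.1194  0.0109] zmed 0.0841 max 0.0961
```

Edge fits and depth agree to under 1 mm. I'll grasp the wide hub, lift it and check it in the hand.

```bash
python3 - <<'E'
from fit import *
R=[np.pi,0,np.pi/2]
movep([.530,.1924,.12],R); print(move_l([.530,.1924,.013],feed=.08,max_force=15), observe()['eef_pos'].__repr__())
gripper_to(.03,60); o=observe(); print(o['opening'],o['grasp_force'],o['ft_force'],o['eef_pos'])
move_l([.530,.1924,.15],feed=.1); hold(.3); o=observe(); print(o['time_s'],o['opening'],o['ft_force'],o['eef_pos'])
v=save('wrist','held1'); z0=o['eef_pos'][2]-.013
A=cloud(v).reshape(-1,3); d=np.hypot(*(A[:,:2]-(.53,.1924)).T)
k=A[(d<.03)&(A[:,2]>z0+.035)&(A[:,2]<z0+.045)];f=A[(d<.05)&(A[:,2]>z0+.002)&(A[:,2]<z0+.014)]
for s in(k,f): print(len(s),np.median(s[:,2])-z0,np.linalg.lstsq(np.c_[s,],np.ones(len(s)),rcond=None)[0].round(3))
print(edgefit(v,(.53,.1924),z0+.008,.045),edgefit(v,(.53,.1924),z0+.04,.015))
E
```

```text
False array([0.5305412 , 0.19253413, 0.01363752])
0.04220890675536441 61.860003218462225 [-1.84896348 -0.55328768  5.85719908] [0.53046848 0.19251714 0.01375037]
9.1917 0.04240357713524967 [ 0.19103016 -0.1342433  -3.39179865] [0.52982381 0.19235461 0.14966704]
8158 0.04003123541157183 [0.186 0.08  5.02 ]
13663 0.008240820036652607 [0.066 0.151 6.437]
(array([0.5299, 0.1933, 0.0439]), 0.44) (array([0.5298, 0.1942, 0.0151]), 0.32)
```

View pics/held1.png

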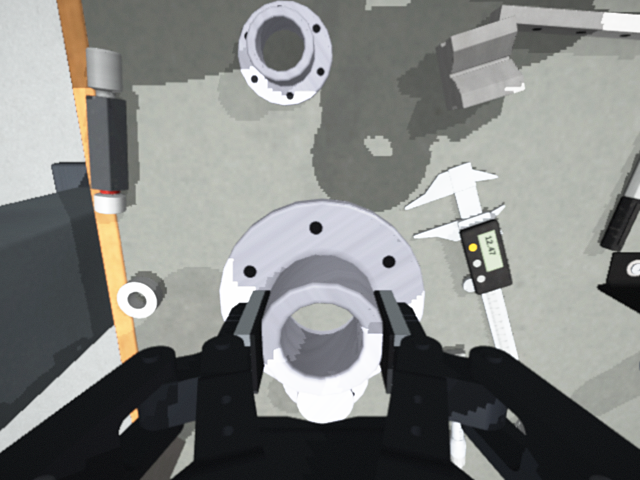

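The hub is held level: the flange is centred at about (320,270) and the bore shows at (322,335). I'll carry it over the spigot and lower it with a force guard.

```bash
python3 - <<'E'
from h import *
R=[np.pi,0,np.pi/2]; x,y=.5055,-.1205
movep([x,y,.15],R); hold(.2); print(observe()['eef_pos'])
print(move_l([x,y,.105],feed=.06,max_force=10),observe()['eef_pos'],observe()['ft_force'])
v=save('wrist','above1')
r=move_l([x,y,.045],feed=.05,max_force=10); o=observe();print(r,o['eef_pos'],o['ft_force'],o['time_s'])
if not r:
    r=move_l([x,y,.034],feed=.015,max_force=8); o=observe();print(r,o['eef_pos'],o['ft_force'],o['torque'],o['time_s'])
E
```

```text
[ 0.50581984 -0.11935749  0.14998116]
False [ 0.5057992  -0.12067228  0.10532908] [-0.03488604 -0.13930021 -2.37536785]
False [ 0.50585851 -0.12063671  0.0454218 ] [ 0.25177911 -0.05110992 -3.16683622] 12.9417
True [ 0.50551648 -0.12049599  0.03771418] [-1.09080432 -0.05516636  5.45261905] [0.00541807 0.16615194 0.01952512] 13.475
```

Contact came at z = 0.0377, where 0.0378 was predicted, so the hub is home. I'll release it, back off and check.

```bash
python3 - <<'E'
from fit import *
R=[np.pi,0,np.pi/2]; x,y=.5055,-.1205
gripper_to(.085); move_l([x,y,.15],feed=.12)
move_l([x-.02,y,.23],feed=.15); hold(.2); v=save('wrist','seated1'); print(observe()['time_s'])
A=cloud(v).reshape(-1,3); d=np.hypot(*(A[:,:2]-(.5055,-.1196)).T)
for lo,hi in((.028,.037),(.06,.068),(.074,.1)):
    k=A[(d<.05)&(A[:,2]>lo)&(A[:,2]<hi)]; (a,b),r=cv2.minEnclosingCircle(k[:,:2].astype(np.float32)); print(len(k),a,b,r,np.median(k[:,2]),'slopes',np.linalg.lstsq(np.c_[k[:,:2],np.ones(len(k))],k[:,2],rcond=None)[0].round(4))
print(edgefit(v,(.5055,-.1196),.032,.045),edgefit(v,(.5055,-.1196),.064,.015))
# narrow
p=(.5042,.3143)
movep([*p,.12],R); print(move_l([*p,.013],feed=.08,max_force=15), observe()['eef_pos'])
gripper_to(.03,60); o=observe(); print(o['opening'],o['grasp_force'],o['ft_force'],o['eef_pos'])
move_l([*p,.19],feed=.12); hold(.3); o=observe(); print(o['time_s'],o['opening'],o['ft_force'],o['eef_pos'])
v=save('wrist','held2'); z0=o['eef_pos'][2]-.013
print(edgefit(v,p,z0+.008,.033),edgefit(v,p,z0+.04,.015))
E
```

```text
16.025
4745 0.5053752064704895 -0.12049838900566101 0.045114535838365555 0.033147458956570286 slopes [ 0.0017 -0.0015  0.0321]
1393 0.5055617094039917 -0.12042252719402313 0.023080939427018166 0.0650021467473128 slopes [-0.001  -0.0026  0.065 ]
550 0.5055833458900452 -0.1193157285451889 0.010939558036625385 0.08460605554444467 slopes [ 0.0872 -0.3151  0.0041]
(array([ 0.5058, -0.1205,  0.045 ]), 0.05) (array([ 0.5057, -0.1203,  0.0151]), 0.18)
False [0.50473931 0.31456357 0.01371018]
0.03850872158438738 61.820320123806596 [-0.31325312  0.29053395  4.99673263] [0.50458532 0.31454646 0.01362681]
21.5833 0.038540801895145686 [ 0.01117598  0.66826916 -3.47589848] [0.50408357 0.31424504 0.18966451]
(array([0.5048, 0.3126, 0.0337]), 1.3) (array([0.5034, 0.3178, 0.0168]), 0.94)
```

View pics/seated1.png

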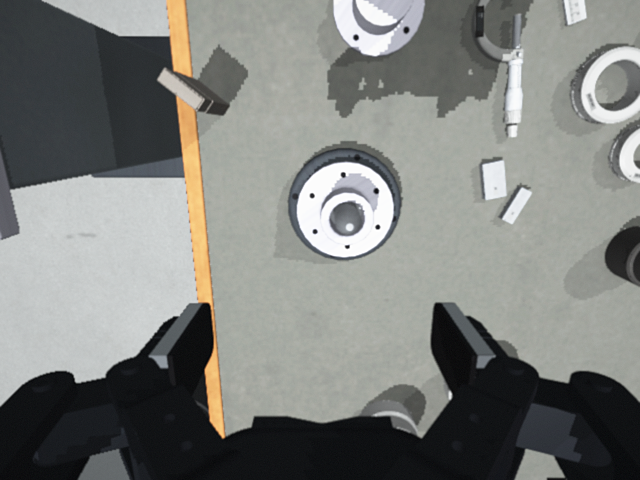

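View pics/held2.png

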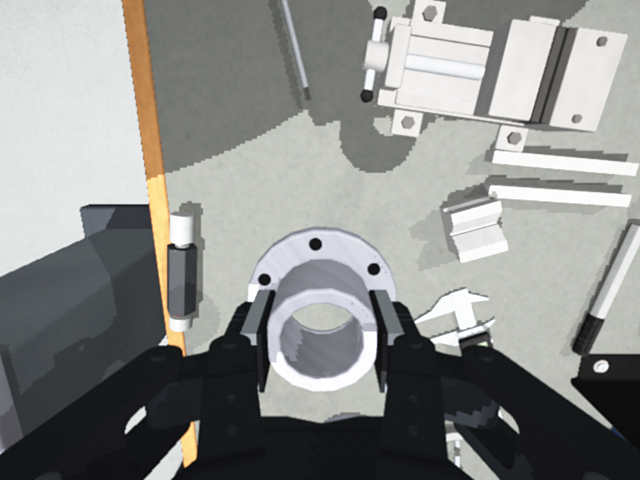

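The wide hub sits flat and concentric on the seat: the flange is centred at (346,207) with the spigot tip in the bore at (348,226), and the slopes are near zero. The narrow hub is held level, with its bore at (322,340). I'll place it now.

```bash
python3 - <<'E'
from fit import *
R=[np.pi,0,np.pi/2]; x,y=.5055,-.1203
movep([x,y,.19],R); hold(.2)
print(move_l([x,y,.125],feed=.08,max_force=10),observe()['eef_pos'])
r=move_l([x,y,.085],feed=.05,max_force=10); o=observe();print(r,o['eef_pos'],o['ft_force'],o['time_s'])
if not r:
    r=move_l([x,y,.073],feed=.015,max_force=8); o=observe();print(r,o['eef_pos'],o['ft_force'],o['time_s'])
    if r and abs(o['eef_pos'][2]-.0777)<.002:
        gripper_to(.085); move_l([x,y,.19],feed=.12); move_l([x-.02,y,.25],feed=.15); hold(.3); v=save('wrist','seated2'); print(observe()['time_s'])
        A=cloud(v).reshape(-1,3); d=np.hypot(*(A[:,:2]-(.5055,-.1196)).T)
        for lo,hi in((.028,.037),(.068,.078),(.098,.11)):
            k=A[(d<.05)&(A[:,2]>lo)&(A[:,2]<hi)]; (a,b),q=cv2.minEnclosingCircle(k[:,:2].astype(np.float32)); print(len(k),a,b,q,np.median(k[:,2]),'slopes',np.linalg.lstsq(np.c_[k[:,:2],np.ones(len(k))],k[:,2],rcond=None)[0].round(4))
        print(edgefit(v,(.5055,-.12),.072,.033),edgefit(v,(.5055,-.12),.032,.045))
E
```

```text
False [ 0.50595805 -0.12050062  0.12554028]
False [ 0.50577687 -0.12040426  0.08527528] [-0.60225609 -0.9668348  -2.24607725] 25.35
True [ 0.50556557 -0.12033233  0.07764802] [-1.14821384  0.82574745  4.69494499] 25.9083
28.4583
2179 0.5056626200675964 -0.12024916708469391 0.04510504752397537 0.03313065579037017 slopes [-0.0001 -0.0011  0.033 ]
2049 0.5054111480712891 -0.12007901817560196 0.03307124227285385 0.07313686357494897 slopes [ 0.0025 -0.0059  0.0713]
1153 0.5056309700012207 -0.12015806138515472 0.02115294337272644 0.10482840048531655 slopes [0.0015 0.0037 0.1042]
(array([ 0.5064, -0.1206,  0.0328]), 0.69) (array([ 0.5058, -0.1206,  0.0451]), 0.21)
```

View pics/seated2.png

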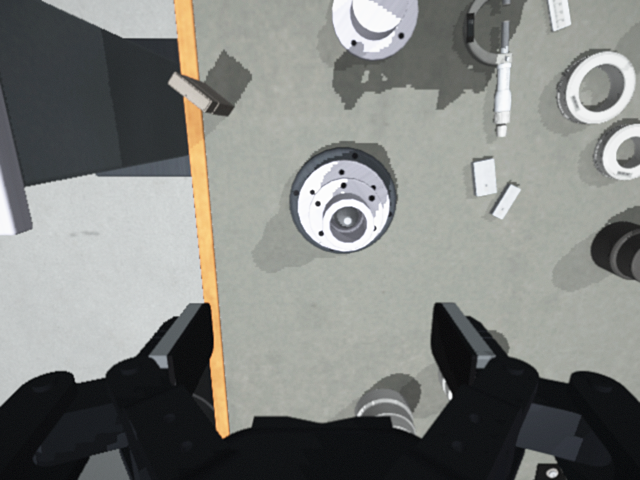

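The narrow hub sits flat and coaxial on the wide one: its bore is at (347,220) with the spigot inside, and the top is at z = 0.104. The gripper is clear.

```bash
python3 -c "
from plant import *
print(job_done())"
```

```text
the job is handed in; nothing more can be done
None
```

The job is handed in at about 28.5 s of the 64 s allowed: the wide hub is fully home on the seat, the narrow hub rests squarely on it, and both are released with the gripper clear.

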